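# Sort the filtration samples into their carriers

### The job

Clear the bench after the filtration run: stand the loose sample bottle in the free hole of the large-holed blue rack, stand the two amber dropper bottles in the small-holed blue rack, one to a hole, and lay the two filter dishes flat, one on top of the other, between the posts of the dish stand. Keep everything upright and set it down gently rather than dropping it. Leave the bottle that is already racked and the glass beaker where they are.

Things in the scene. Friction and masses are not known exactly. Their poses are not given: they have to be found in the camera images.
- dish_1: Shallow open round petri dish of clear-white plastic with a filter membrane in it, lying flat, one of two alike. Visible diameter 60 mm and height 14 mm (the solid part measures 56 mm by 12 mm, so a second dish set on it rests 12 mm higher). Origin at the centre of its underside, z up; round, so its yaw does not matter. Grip it across the rim.
- dish_2: Shallow open round petri dish of clear-white plastic with a filter membrane in it, lying flat, one of two alike. Visible diameter 60 mm and height 14 mm (the solid part measures 56 mm by 12 mm, so a second dish set on it rests 12 mm higher). Origin at the centre of its underside, z up; round, so its yaw does not matter. Grip it across the rim.
- dropper_1: Small round amber-brown dropper bottle with a black rubber bulb on top, standing upright, one of two alike. Glass body 33 mm in diameter and 58 mm high (grip it there, 35 to 55 mm above its underside); the narrow bulb above reaches 94 mm. Origin at the centre of its underside, z up.
- dropper_2: Small round amber-brown dropper bottle with a black rubber bulb on top, standing upright, one of two alike. Glass body 33 mm in diameter and 58 mm high (grip it there, 35 to 55 mm above its underside); the narrow bulb above reaches 94 mm. Origin at the centre of its underside, z up.
- sample_bottle: The loose sample bottle: round plastic bottle with a screw cap, yellowish contents, standing upright on the bench, 49 mm in diameter, 98 mm tall, about 0.11 kg. The straight body is solid up to 86 mm; grip it about 65 mm above its underside. Origin at the centre of its underside, z up.
- dish_stand: Fixed dish stand: round grey plate, 104 mm wide, with a ring of six steel posts. Origin at the centre of its underside, z up; plate top, where the lower dish lies, at z = 6 mm. Posts 6 mm thick, tops at z = 46 mm, on a 40 mm radius at 35, 90, 145, 215, 270, 325 degrees from its x axis: the wide gaps for the fingers lie at its +x and -x sides. Yaw within 0.3 rad of the world's.
- dropper_rack: Fixed low blue rack with two smaller holes, both empty: 62 mm along its x, 124 mm along its y, 24 mm high. Holes 48 mm in diameter through the top sheet, centred at x = 0, y = -31 and +31 mm; bottles stand on its floor sheet at z = 4 mm. Origin at the centre of the underside, z up. Yaw within 0.3 rad of the world's.
- bottle_rack: Fixed higher blue rack with two larger holes: 84 mm along its x, 168 mm along its y, 43 mm high. Holes 64 mm in diameter through the top sheet, centred at x = 0, y = -42 mm (already holds a bottle) and +42 mm (free); bottles stand on its floor sheet at z = 4 mm. Origin at the centre of the underside, z up. Yaw within 0.3 rad of the world's.
- racked_bottle: Sample bottle of the same kind as the loose one, already standing in the large-holed rack (49 mm in diameter, 98 mm tall); it stays there. Origin at the centre of its underside.
- beaker: Empty glass beaker, 59 mm in diameter, 71 mm tall, on the bench to the left of the work; it is not part of the job. Origin at the centre of its underside.

How it is judged:
By the outcome, as a careful person would: the job done as asked, in the order asked, and still so for the second after the job is handed in, with the robot touching nothing.
It also fails if it takes over 134 s, if anything falls off the work surface, if the arm or the gripper's body presses on something with over 40 N, if the wrist force passes 120 N, or if a joint passes its speed limit or range.

### The arm

A 7-joint arm with a two-finger parallel gripper is mounted at the origin on a cart in front of the work surface, level with it; the furniture and walls round the work are solid. World frame = base frame: x ahead of the robot, y to its left, z up, the work surface at z = 0. Lengths are in mm, angles in rad, forces in N, time in s.
With the tool pointing down it reaches from about 425 to 950 mm from the base axis. Payload 4.7 kg.
Tool frame: the origin (TCP) lies between the finger pads; the fingertips stand 19 mm ahead of it and the grasp point (between the pads) is the TCP; z points along the fingers, y is the line along which they close (so a half turn about z gives the same grasp; the last joint's range is limited). The gripper opens to 85 mm and grips with 20 to 120 N. Pads are 22 mm wide; open, the fingers measure 114 mm over their backs; the gripper's body (76 mm by 85 mm) begins 54 mm behind the grasp point. The pads swing forward as they close: fully open they stand 13 mm farther back than shut.
Start: joints at [1.093, 0.469, -0.049, 1.532, 0.024, 1.141, -0.082], TCP at [292.917, -608.149, 250.335] pointing down, gripper open.
Joint ranges: [-2.59, 2.59], [-0.33, 1.99], [-1.39, 1.29], [0.1, 2.45], [-1.04, 4.18], [0.21, 1.99], [-2.66, 2.66]. Speed limits (rad/s): [2.57, 2.57, 3.14, 3.14, 3.14, 3.14, 3.14].

### API

Orientations are given as a unit quaternion [x, y, z, w].
In Python, from cell import observe, camera, hand_in gives the robot as it stands.
- The arm moves only by the tool servo_tool, never from a script. Its argument "motion" is a list that holds one entry, the list of rows, each a list of 5 numbers: the opening, from 0 (shut) to 1 (fully open), then the shift along the tool's x, y, z in mm, then the turn about the tool's z in rad. A call has 1 to 20 rows; each row is the pose to reach, as a shift and turn from the pose commanded when the call began, along the tool's axes at that moment; what a row does not reach only later rows make up. A row lasts 1/10 s, in which the tool goes at most 50 mm and 8.59 degrees, less where a joint would pass 70% of its speed; a pose out of reach is approached as far as the arm can. A call with a gripper value outside its range is refused whole. The fingers move at their own pace and stop on an object; "force" is the grip in N (left out, the last holds). Time passes only in rows, so rows that repeat a pose let the fingers close. It gives the time, the measured TCP pose, the force, the opening and the grip force at its end, in the units of the state.
- observe(): the state, without advancing time (a new reading comes with each control period).
- camera(name): name is "scene" or "side" or "wrist"; returns a dict with "image" (420x560x3 uint8, red, green, blue), "fx", "fy", "cx", "cy" (pixels), "extrinsics" (4x4, takes a point from world to camera coordinates). Camera axes: x right, y up, looking along -z (the intrinsics and any distortion apply to the point x, -y, -z); pixel columns grow to the right and rows downward; lengths in mm; the calibration is good to about 2 mm. A picture is of the moment at which its call begins. There is no depth.
- hand_in(): hands the job in; it is judged then, once.
The state is a dict: "time": time; "q": joint angles; "joint_vel": joint speeds; "joint_torque": joint torques, N m; "ee_pos": TCP position; "orientation": TCP orientation; "wrist_force": force on the tool from outside, world axes, zero at the start; "torque": the same for the moment, N m; "finger_gap": finger opening in mm; "gripper_force": force on a finger pad.
Only numpy, scipy, OpenCV 4.12 (cv2) and the standard library are available. Lean on these libraries where they do the work, as an engineer would, in place of code of your own. Each camera call takes 0.05 s, during which the arm holds its last target. There are 200 camera calls.

## Working session

There is one attempt and no reset: what is moved stays moved. The work goes in short steps, Python scripts to look and compute and a tool call to move; the robot and the scene stay as the last step left them, time stands still between calls to the robot, and variables do not carry over. Pictures are saved under pics/ and viewed, at most 14 in all, crops included, and the job is handed in when it is done.

Besides the shell and the picture viewer there is one more tool, called as name(argument=value, ...) on one line, values as JSON. servo_tool: Moves the arm, as the interface text tells. Its arguments: {"type":"object","properties":{"motion":{"type":"array"},"force":{"type":"number"}},"required":["motion"]}

```bash
mkdir -p pics; ls; cat > h.py <<'E'
import numpy as np,cv2,pickle
from cell import observe,camera,hand_in
def snap(n,f):
    c=camera(n);cv2.imwrite(f'pics/{f}.png',cv2.cvtColor(c['image'],cv2.COLOR_RGB2BGR));pickle.dump(c,open(f'pics/{f}.pkl','wb'));return c
def load(f): return pickle.load(open(f'pics/{f}.pkl','rb'))
def ray(c,u,v):
    E=np.array(c['extrinsics']);R=E[:3,:3];o=-R.T@E[:3,3]
    d=R.T@np.array([(u-c['cx'])/c['fx'],-(v-c['cy'])/c['fy'],-1]);return o,d/np.linalg.norm(d)
def onz(c,u,v,z):
    o,d=ray(c,u,v);return o+d*(z-o[2])/d[2]
def tri(*a):
    A=np.zeros((3,3));b=np.zeros(3);L=[ray(*x) for x in a]
    for o,d in L: P=np.eye(3)-np.outer(d,d);A+=P;b+=P@o
    p=np.linalg.solve(A,b);return p,[float(np.linalg.norm((np.eye(3)-np.outer(d,d))@(p-o))) for o,d in L]
def proj(c,p):
    q=np.array(c['extrinsics'])@np.r_[p,1];return np.array([c['cx']+c['fx']*q[0]/-q[2],c['cy']-c['fy']*q[1]/-q[2]])
E
python3 - <<'E'
from h import *
np.set_printoptions(suppress=True,precision=3)
for n in ['scene','side','wrist']:
    c=snap(n,n+'0');E=c['extrinsics'];print(n,c['fx'],c['cx'],c['cy'],-E[:3,:3].T@E[:3,3],E[:3,:3].round(3).tolist(),[k for k in c])
print(observe())
E
```

```text
pics
scene 444.7175537878758 279.8981514679821 209.3772080299827 [-47.761 279.973 821.894] [[-0.323, -0.946, 0.016], [0.74, -0.243, 0.627], [-0.589, 0.214, 0.779]] ['image', 'fx', 'fy', 'cx', 'cy', 'extrinsics']
side 439.49654745633546 271.470619471518 213.96427470398655 [-249.278  123.73   906.985] [[-0.087, -0.996, -0.008], [0.731, -0.069, 0.679], [-0.677, 0.053, 0.734]] ['image', 'fx', 'fy', 'cx', 'cy', 'extrinsics']
wrist 333.444749823933 278.86774810507734 216.72476345305446 [ 366.317 -572.238  373.024] [[0.434, -0.901, -0.0], [0.854, 0.411, -0.319], [0.287, 0.138, 0.948]] ['image', 'fx', 'fy', 'cx', 'cy', 'extrinsics']
{'time': 0.15, 'q': array([ 1.093,  0.469, -0.049,  1.533,  0.024,  1.141, -0.082]), 'joint_vel': array([-0.   , -0.002, -0.   , -0.003,  0.001,  0.   , -0.002]), 'joint_torque': array([  0.001, -51.076,  -0.047, -23.798,   0.011,   0.005,  -0.   ]), 'ee_pos': array([ 292.708, -607.776,  249.512]), 'orientation': array([ 0.975,  0.223, -0.   , -0.001]), 'wrist_force': array([ 0.078, -0.007, -0.707]), 'torque': array([ 0.004, -0.006, -0.02 ]), 'gripper_force': 0.0, 'finger_gap': 85.50443765330772}
```

View pics/scene0.png

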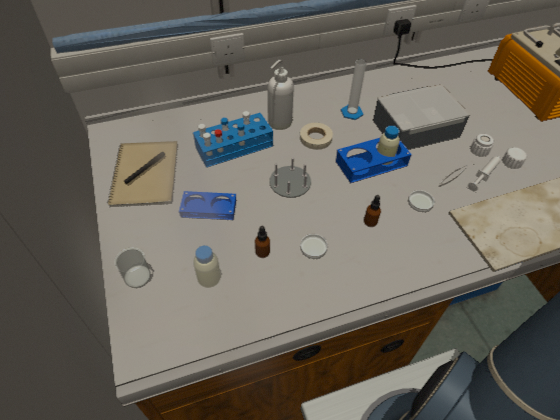

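View pics/side0.png

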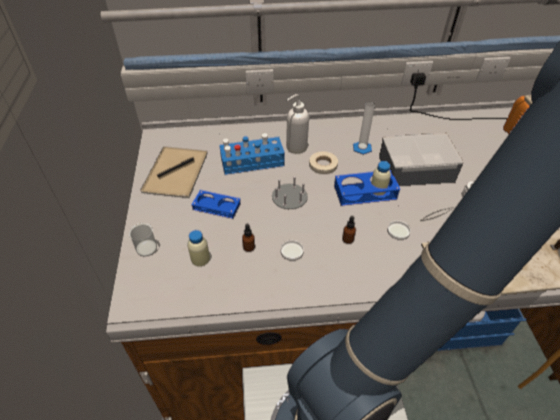

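Scene: sample-bottle cap (205,253), droppers (262,242) and (373,210), dishes (314,246) and (421,201), stand (290,181), small rack (208,205), large rack (373,158) with its racked bottle at right; beaker (134,267). Side view shows the same, unobstructed. Enlarging both.

```bash
python3 - <<'E'
import cv2
a=cv2.imread('pics/scene0.png')[115:315,170:450];cv2.imwrite('pics/sc.png',cv2.resize(a,None,fx=2.85,fy=2.85,interpolation=cv2.INTER_CUBIC))
a=cv2.imread('pics/side0.png')[140:290,170:430];cv2.imwrite('pics/sd.png',cv2.resize(a,None,fx=3,fy=3,interpolation=cv2.INTER_CUBIC))
E
```

```text
(no output)
```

View pics/sc.png

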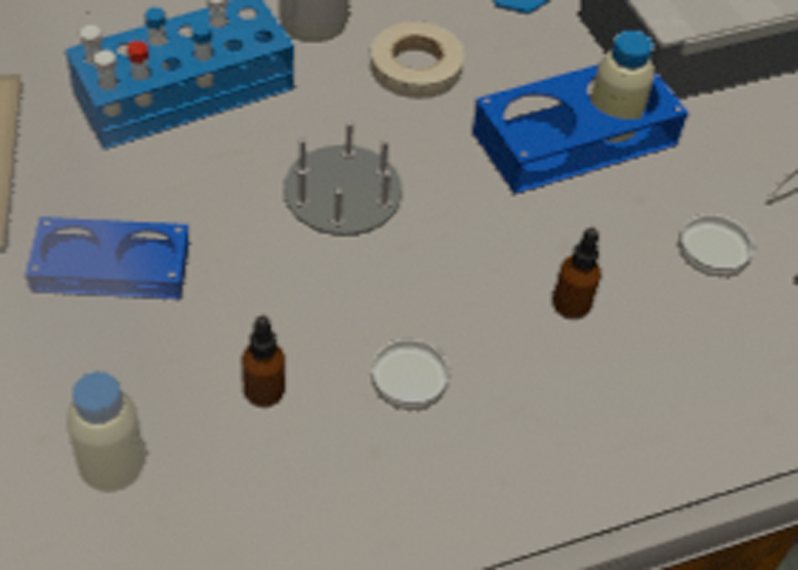

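View pics/sd.png

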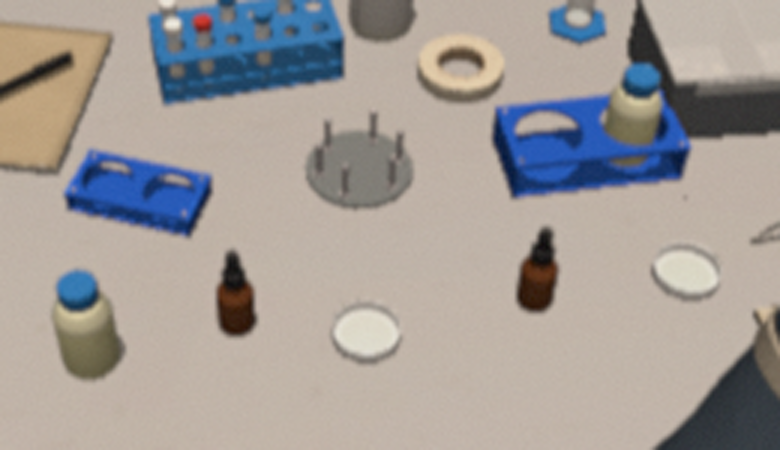

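```bash
python3 - <<'E'
from h import *
np.set_printoptions(suppress=True,precision=1)
S,D=load('scene0'),load('side0')
s=lambda p:(S,170+p[0]/2.85,115+p[1]/2.85)
d=lambda p:(D,170+p[0]/3,140+p[1]/3)
P=dict(cap=((98,386),(78,282),98),capbase=((108,472),(90,363),0),dr1=((262,319),(232,253),94),dr2=((591,231),(546,231),94),dA=((410,372),(367,329),14),dB=((716,243),(687,269),14),
r1=((38,219),(92,152),24),r2=((188,225),(211,175),24),r3=((184,288),(190,222),24),r4=((27,280),(68,198),24),
b1=((475,101),(496,106),43),b3=((686,108),(687,147),43),b4=((514,162),(512,167),43),
p1=((302,142),(327,121),46),p2=((349,125),(373,113),46),p3=((384,144),(400,132),46),p4=((386,174),(393,155),46),p5=((338,190),(345,167),46),p6=((301,173),(320,148),46),plate=((343,189),(359,168),6),racked=((632,46),(641,76),102))
for k,(a,b,z) in P.items(): print(k,*tri(s(a),d(b)),onz(*s(a),z)[:2],onz(*d(b),z)[:2])
E
```

```text
cap [450.2 252.9  96.1] [0.07595282887526232, 0.07595282887533647] [448.8 253. ] [448.6 252.5]
capbase [447.7 257.8 -10.8] [1.7338866912327489, 1.7338866912327193] [439.7 259.2] [441.1 255.2]
dr1 [474.3 128.1  90.2] [0.6207410204508754, 0.6207410204509157] [471.  129.3] [471.6 127.7]
dr2 [ 476.1 -135.7   88.7] [0.061879395382723294, 0.06187939538264533] [ 472.3 -132.7] [ 471.5 -134.1]
dA [449.5  16.7   6.7] [0.9810907806081719, 0.9810907806081555] [444.   19.8] [444.8  17. ]
dB [ 489.4 -276.6    8.3] [0.7585539079521483, 0.7585539079521193] [ 484.8 -272. ] [ 485.5 -274.6]
r1 [700.1 259.6   0. ] [0.6247837085976751, 0.6247837085976288] [677.6 260.5] [675.8 255.8]
r2 [635.  143.3  22. ] [0.6088262971959784, 0.6088262971960331] [632.6 144. ] [633.8 143. ]
r3 [564.1 164.9  33.5] [1.772872722925774, 1.772872722925822] [569.6 164.6] [575.1 164.4]
r4 [634.9 280.8   3.5] [1.2406657313405658, 1.2406657313404255] [616.5 281.4] [616.2 276.6]
b1 [ 685.1 -136.7   38.1] [2.3066767414209948, 2.3066767414211493] [ 677.6 -132.3] [ 682.9 -136.6]
b3 [ 607.5 -303.3   46.4] [1.1200255689846301, 1.1200255
[... 190 characters left out ...]
960526490471] [674.1  30.5] [674.1  29. ]
p2 [686.  -16.8  41.1] [0.31698338783151747, 0.3169833878315516] [681.  -14.7] [681.1 -16.1]
p3 [657.9 -39.   39.1] [1.2286838357340508, 1.2286838357340981] [650.2 -35.4] [652.3 -38.4]
p4 [621.3 -26.8  43.9] [2.195785608061125, 2.1957856080608935] [616.9 -24.5] [622.  -27.7]
p5 [618.2  17.5  38.6] [0.30432162385583555, 0.3043216238557497] [612.3  19.8] [610.4  18.6]
p6 [655.1  37.6  29. ] [0.08601125990223554, 0.0860112599022521] [640.   42.8] [637.8  39.2]
plate [649.2   0.5   3.5] [0.829314839031189, 0.8293148390312512] [646.1   1.9] [647.7   0.4]
racked [ 648.8 -260.1   98.5] [1.5141767447128343, 1.5141767447129035] [ 643.5 -256.1] [ 647.  -259.5]
```

```bash
cat >> h.py <<'E'
def plan(wps,psi=None,base=None):
    "wps: (x,y,z,psi) world; print tool-frame shift/turn from the present commanded pose (base=x,y,z,psi)"
    if base is None:
        o=observe();x,y,z,w=o['orientation'];from scipy.spatial.transform import Rotation as Ro
        R=Ro.from_quat(o['orientation']).as_matrix();p=o['ee_pos'];ps=np.arctan2(R[1,1],R[0,1]);base=(*p,ps);print('t',o['time'],'pos',p.round(1),'psi',round(ps,3),'Rz',R[:,2].round(4),'gap',round(o['finger_gap'],1),'q7',o['q'][6])
    ps=base[3];Y=np.array([np.cos(ps),np.sin(ps)]);X=np.array([-Y[1],Y[0]])
    for w in wps:
        d=np.array(w[:2])-base[:2];print(w,'->',round(X@d,1),round(Y@d,1),round(base[2]-w[2],1),round(-(w[3]-ps),3))
E
python3 -c "
from h import *
plan([(600,-60,300,0.),(560,200,300,0)])"
```

```text
t 0.15 pos [ 292.7 -607.8  249.5] psi -1.122 Rz [-7.0e-04  1.3e-03 -1.0e+00] gap 85.5 q7 -0.08232890980980663
(600, -60, 300, 0.0) -> 514.5 -360.2 -50.5 -1.122
(560, 200, 300, 0) -> 591.3 -611.8 -50.5 -1.122
```

servo_tool(motion=[[[1,515,-360,-50,-1.122],[1,515,-360,-50,-1.122],[1,515,-360,-50,-1.122],[1,515,-360,-50,-1.122],[1,515,-360,-50,-1.122],[1,515,-360,-50,-1.122],[1,515,-360,-50,-1.122],[1,515,-360,-50,-1.122],[1,515,-360,-50,-1.122],[1,515,-360,-50,-1.122],[1,515,-360,-50,-1.122],[1,515,-360,-50,-1.122],[1,515,-360,-50,-1.122],[1,515,-360,-50,-1.122],[1,515,-360,-50,-1.122],[1,515,-360,-50,-1.122],[1,515,-360,-50,-1.122]]], force=40)

```text
time: 1.85
ee_pos: [600.1, -62.4, 300.0]
orientation: [0.708, 0.706, -0.001, 0.0]
wrist_force: [-1.0, 0.7, 0.1]
finger_gap: 85.2
gripper_force: 0.0
```

```bash
python3 -c "
from h import *
plan([(560,200,300,0.)]);snap('wrist','w1')"
```

```text
t 1.85 pos [600.1 -62.4 300. ] psi -0.003 Rz [-7.e-04 -9.e-04 -1.e+00] gap 85.2 q7 -0.13296717653101453
(560, 200, 300, 0.0) -> 262.3 -40.9 0.0 -0.003
```

View pics/w1.png

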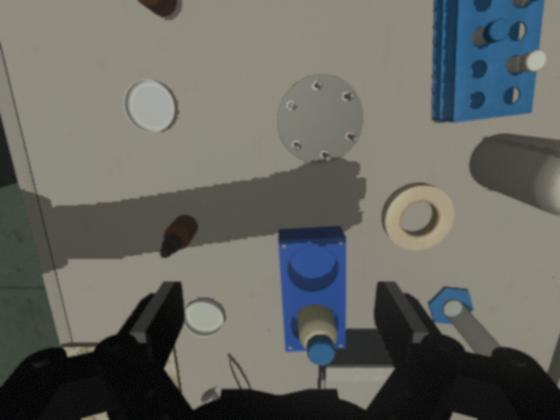

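Wrist view 1: large rack corners (279,230),(344,228),(347,348),(285,352), free hole (313,265); stand plate centre (320,118), post tips around it; dishes (151,106), (203,317); dropper near (180,235).

servo_tool(motion=[[[1,260,-40,0,0],[1,260,-40,0,0],[1,260,-40,0,0],[1,260,-40,0,0],[1,260,-40,0,0],[1,260,-40,0,0],[1,260,-40,0,0]]])

```text
time: 2.6
ee_pos: [559.8, 201.8, 300.5]
orientation: [0.706, 0.709, 0.0, -0.0]
wrist_force: [-0.1, -0.6, -0.6]
finger_gap: 85.3
gripper_force: 0.0
```

```bash
python3 -c "
from h import *
snap('wrist','w2')
a=cv2.imread('pics/w1.png')[60:360,100:400];cv2.imwrite('pics/w1c.png',cv2.resize(a,None,fx=2,fy=2,interpolation=cv2.INTER_CUBIC))
"
```

```text
(no output)
```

View pics/w2.png

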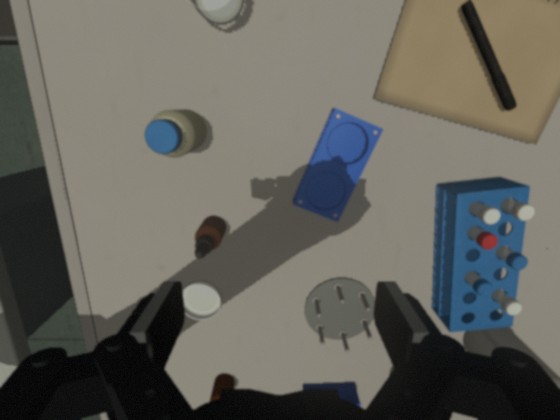

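View pics/w1c.png

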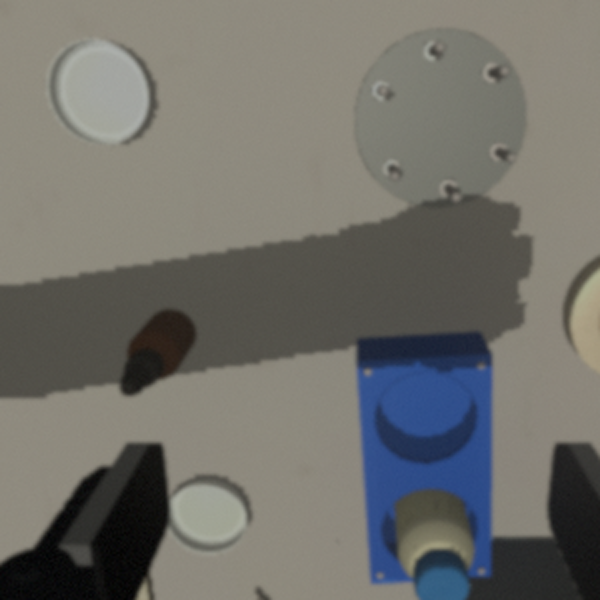

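Wrist view 2: bottle cap (163,137), dropper bulb (204,250), small rack corners (334,108),(382,129),(338,220),(293,200), dish (202,300). Crop of view 1: free hole centre (426,415), top corners (360,367),(490,360),(491,577),(371,583), plate centre (440,117).

```bash
python3 - <<'E'
from h import *
np.set_printoptions(suppress=True,precision=1)
S,D,W,V=[load(k) for k in('scene0','side0','w1','w2')]
s=lambda x,y:(S,170+x/2.85,115+y/2.85)
d=lambda x,y:(D,170+x/3,140+y/3)
w=lambda x,y:(W,100+x/2,60+y/2)
v=lambda x,y:(V,x,y)
P=dict(cap=(98,s(98,386),d(78,282),v(163,137)),dr1=(94,s(262,319),d(232,253),v(203,252)),dr2=(94,s(591,231),d(546,231),w(128,388)),
dA=(14,s(410,370),d(367,328),w(102,91),v(202,300)),dB=(14,s(716,243),d(687,269),w(208,513)),
r1=(24,s(38,219),d(92,152),v(334,108)),r2=(24,s(188,225),d(211,175),v(382,129)),r3=(24,s(184,288),d(190,222),v(338,220)),r4=(24,s(27,280),d(68,198),v(293,200)),
plate=(6,s(343,189),d(359,168),w(440.5,117),v(341,308)),hole=(43,s(541,127),d(547,142),w(426,416)),b1=(43,s(475,101),d(496,106),w(490,360)),b4=(43,s(514,162),d(512,160),w(360,367)),b3=(43,s(686,108),d(687,143),w(371,583)),b2=(43,w(491,577)),racked=(102,s(632,46),d(641,76),w(442,578)))
for k,(z,*a) in P.items():
  print(k,z,'tri',tri(*a)[0] if len(a)>1 else '',*[onz(*q,z)[:2] for q in a])
E
```

```text
cap 98 tri [448.8 253.1  97.8] [448.8 253. ] [448.6 252.5] [448.7 253.8]
dr1 94 tri [476.3 128.1  87.5] [471.  129.3] [471.6 127.7] [477.8 131.9]
dr2 94 tri [ 474.2 -134.9   91.3] [ 472.3 -132.7] [ 471.5 -134.1] [ 475.  -134.2]
dA 14 tri [449.6  17.3   8.8] [445.8  19.1] [445.9  16.9] [451.   18.3] [451.6  20.6]
dB 14 tri [ 489.5 -276.3    7.8] [ 484.8 -272. ] [ 485.5 -274.6] [ 491.1 -270.7]
r1 24 tri [616.4 263.4  83.7] [677.6 260.5] [675.8 255.8] [622.3 280.2]
r2 24 tri [697.4 176.4 -45.2] [632.6 144. ] [633.8 143. ] [679.5 257.3]
r3 24 tri [631.6 150.2 -33.5] [569.6 164.6] [575.1 164.4] [635.1 144.9]
r4 24 tri [554.4 248.  110. ] [616.5 281.4] [616.2 276.6] [577.5 171.1]
plate 6 tri [650.7   0.9   2.4] [646.1   1.9] [647.7   0.4] [649.8   2.9] [651.2   2.9]
hole 43 tri [ 643.8 -182.7   28.5] [ 629.9 -174.2] [ 628.6 -175.1] [ 642.9 -178.1]
b1 43 tri [ 681.3 -136.6   42.4] [ 677.6 -132.3] [ 682.9 -136.6] [ 681.2 -139.7]
b4 43 tri [ 600.8 -137.3   46.6] [ 598.8 -134.2] [ 607.9 -137.6] [ 601.  -144.2]
b3 43 tri [ 608.1 -302.9   48.7] [ 611.8 -306.9] [ 614.7 -305.8] [ 608.4 -307.9]
b2 43 tri  [ 691.8 -303. ]
racked 102 tri [ 650.1 -260.3   96.6] [ 643.5 -256.1] [ 647.  -259.5] [ 648.9 -253.6]
```

servo_tool(motion=[[[1,51,-111,60,0],[1,51,-111,60,0],[1,51,-111,60,0],[1,51,-111,110,0],[1,51,-111,160,0],[1,51,-111,200,0],[1,51,-111,225,0],[1,51,-111,235,0],[1,51,-111,235,0],[1,51,-111,235,0],[1,51,-111,235,0]]])

```text
time: 3.75
ee_pos: [451.1, 250.8, 66.9]
orientation: [0.707, 0.707, 0.002, 0.001]
wrist_force: [-0.0, -0.0, -0.4]
finger_gap: 85.8
gripper_force: 0.0
```

servo_tool(motion=[[[0,0,0,0,0],[0,0,0,0,0],[0,0,0,0,0],[0,0,0,0,0],[0,0,0,0,0],[0,0,0,0,0],[0,0,0,0,0],[0,0,0,0,0],[0,0,0,0,0],[0,0,0,0,0]]], force=40)

```text
time: 4.75
ee_pos: [449.9, 250.8, 66.0]
orientation: [0.707, 0.707, 0.0, 0.0]
wrist_force: [-1.9, -0.5, 7.0]
finger_gap: 48.5
gripper_force: 40.9
```

servo_tool(motion=[[[0,0,0,-20,0],[0,0,0,-70,0],[0,0,0,-115,0],[0,-430,193,-115,-0.06],[0,-430,193,-115,-0.06],[0,-430,193,-115,-0.06],[0,-430,193,-115,-0.06],[0,-430,193,-115,-0.06],[0,-430,193,-115,-0.06],[0,-430,193,-115,-0.06],[0,-430,193,-115,-0.06],[0,-430,193,-115,-0.06],[0,-430,193,-115,-0.06],[0,-430,193,-80,-0.06],[0,-430,193,-60,-0.06],[0,-430,193,-60,-0.06],[0,-430,193,-60,-0.06]]])

```text
time: 6.45
ee_pos: [642.7, -179.1, 125.3]
orientation: [0.685, 0.728, -0.0, -0.0]
wrist_force: [0.2, -0.1, -0.3]
finger_gap: 47.9
gripper_force: 41.9
```

```bash
python3 - <<'E'
from h import *
plan([(643.5,-179.5,70,0.06)])
s=snap('scene','s1');w=snap('wrist','w3')
a=cv2.resize(s['image'][90:210,310:430],None,fx=3.3,fy=3.3,interpolation=cv2.INTER_CUBIC);b=w['image'][20:416,160:560]
cv2.imwrite('pics/c1.png',cv2.cvtColor(np.hstack([a,b]),cv2.COLOR_RGB2BGR))
E
```

```text
t 6.45 pos [ 642.7 -179.1  125.3] psi 0.061 Rz [-4.e-04  3.e-04 -1.e+00] gap 47.9 q7 0.0013064851263125195
(643.5, -179.5, 70, 0.06) -> -0.5 0.7 55.3 0.001
```

View pics/c1.png

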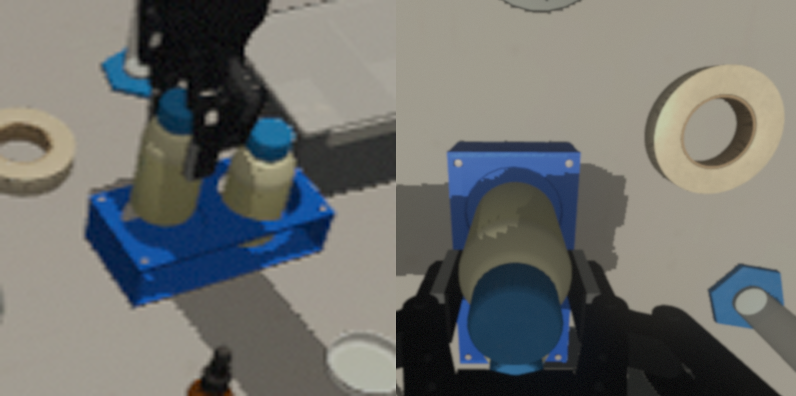

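Bottle hangs over the free hole; in the wrist part the hole spans columns 229–326 (centre 277.5) and its far edge is at row ~182. Checking.

```bash
python3 - <<'E'
from h import *
w=load('w3')
for u,v in [(278,182),(229,228),(326,228),(222,182),(335,178),(222,378),(336,376)]: print(u,v,onz(w,u,v,43).round(1))
for y in(-181,-179,-177): print(y,[proj(w,(643.5+32*np.cos(t),y+32*np.sin(t),43)).round(0).tolist() for t in (0,np.pi/2,np.pi)])
print(proj(w,(643,-179+24.5,60)))
E
```

```text
278 182 [ 640.7 -143.8   43. ]
229 228 [ 610.1 -176.8   43. ]
326 228 [ 674.3 -172.9   43. ]
222 182 [ 605.3 -145.9   43. ]
335 178 [ 676.4 -139.1   43. ]
222 378 [ 606.3 -302.6   43. ]
336 376 [ 695.2 -295.4   43. ]
-181 [[326.0, 239.0], [282.0, 190.0], [231.0, 234.0]]
-179 [[327.0, 237.0], [282.0, 187.0], [231.0, 231.0]]
-177 [[327.0, 234.0], [282.0, 184.0], [231.0, 228.0]]
[280.78424178 206.134236  ]
```

servo_tool(motion=[[[0,0,0,20,0],[0,0,0,40,0],[0,0,0,48,0],[0,0,0,52,0],[0,0,0,54,0],[0,0,0,55,0],[0,0,0,55,0],[0,0,0,55,0]]])

```text
time: 7.35
ee_pos: [643.1, -179.4, 71.0]
orientation: [0.686, 0.728, 0.0, 0.001]
wrist_force: [-0.4, -0.1, -0.9]
finger_gap: 48.1
gripper_force: 41.9
```

servo_tool(motion=[[[0,0,0,0.5,0],[0,0,0,1,0],[0,0,0,1,0]]])

```text
time: 7.65
ee_pos: [643.0, -179.4, 70.1]
orientation: [0.686, 0.728, 0.0, 0.0]
wrist_force: [-0.8, 0.2, 4.1]
finger_gap: 48.4
gripper_force: 42.2
```

servo_tool(motion=[[[0.75,0,0,0,0],[0.75,0,0,0,0],[0.75,0,0,0,0],[0.75,0,0,0,0],[0.75,0,0,-20,0],[0.75,0,0,-50,0],[1,0,0,-100,0],[1,0,0,-130,0],[1,0,0,-130,0]]])

```text
time: 8.55
ee_pos: [645.8, -179.4, 205.2]
orientation: [0.686, 0.728, 0.003, 0.005]
wrist_force: [-0.8, -0.6, 0.2]
finger_gap: 85.7
gripper_force: 0.0
```

servo_tool(motion=[[[1,318,-149,0,0],[1,318,-149,0,0],[1,318,-149,0,0],[1,318,-149,0,0],[1,318,-149,0,0],[1,318,-149,0,0],[1,318,-149,0,0],[1,318,-149,0,0],[1,318,-149,0,0],[1,318,-149,0,0]]])

```text
time: 9.55
ee_pos: [475.3, 127.9, 198.9]
orientation: [0.686, 0.727, -0.0, 0.0]
wrist_force: [-0.4, 0.4, -0.3]
finger_gap: 85.4
gripper_force: 0.0
```

```bash
python3 - <<'E'
from h import *
plan([(475,129,47,0.06)])
s=snap('scene','s2');w=snap('wrist','w4')
a=cv2.resize(s['image'][90:210,310:430],None,fx=3.3,fy=3.3,interpolation=cv2.INTER_CUBIC);b=w['image'][20:416,160:560]
cv2.imwrite('pics/c2.png',cv2.cvtColor(np.hstack([a,b]),cv2.COLOR_RGB2BGR))
E
```

```text
t 9.55 pos [475.3 127.9 198.9] psi 0.058 Rz [-5.e-04 -8.e-04 -1.e+00] gap 85.4 q7 -0.5040308808589884
(475, 129, 47, 0.06) -> 1.2 -0.2 151.9 -0.002
```

View pics/c2.png

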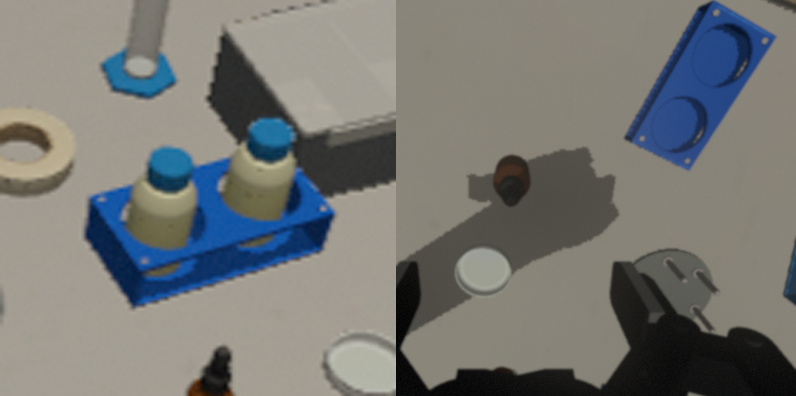

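```bash
python3 - <<'E'
from h import *
w=load('w4')
c=lambda x,y:(x-396+160,y+20)
print('proj',proj(w,(475,129,94)),proj(w,(475,129,0)),'tip',c(512,200))
print('tip',onz(w,*c(512,198),94).round(1),'bodytop',onz(w,*c(512,178),50).round(1))
for k,p in dict(c1=(713,2),c2=(775,38),c3=(688,168),c4=(626,138)).items(): print(k,onz(w,*c(*p),24).round(1))
print('holes',onz(w,*c(720,55),24).round(1),onz(w,*c(679,124),24).round(1))
print('dA',onz(w,*c(484,271),8))
E
```

```text
proj [278.60236752 221.13095786] [278.69591152 189.63585079] tip (276, 220)
tip [473.  131.3  94. ] bodytop [472.5 134.1  50. ]
c1 [623.1 279.6  24. ]
c2 [679.9 257.   24. ]
c3 [633.4 145.7  24. ]
c4 [572.1 169.6  24. ]
holes [638.4 241.9  24. ] [616.7 184.5  24. ]
dA [448.30816722  17.14723769   8.        ]
```

servo_tool(motion=[[[1,2,-1,50,0],[1,2,-1,100,0],[1,2,-1,135,0],[1,2,-1,148,0],[1,2,-1,152,0],[1,2,-1,152,0],[1,2,-1,152,0],[0,2,-1,152,0],[0,2,-1,152,0],[0,2,-1,152,0],[0,2,-1,152,0],[0,2,-1,152,0],[0,2,-1,152,0],[0,2,-1,152,0],[0,2,-1,152,0],[0,2,-1,152,0],[0,2,-1,152,0],[0,2,-1,152,0]]], force=30)

```text
time: 11.45
ee_pos: [474.1, 131.1, 47.8]
orientation: [0.686, 0.728, 0.0, 0.0]
wrist_force: [-1.0, 0.5, 5.7]
finger_gap: 31.8
gripper_force: 29.5
```

```bash
python3 - <<'E'
from h import *
plan([(638,242,100,-.37),(638,242,51,-.37)])
E
```

```text
t 11.45 pos [474.1 131.1  47.8] psi 0.06 Rz [ 7.e-04 -3.e-04 -1.e+00] gap 31.8 q7 -0.7089154492563176
(638, 242, 100, -0.37) -> 100.8 170.3 -52.2 0.43
(638, 242, 51, -0.37) -> 100.8 170.3 -3.2 0.43
```

servo_tool(motion=[[[0,0,0,-20,0],[0,0,0,-60,0],[0,50,85,-60,0.2],[0,101,170,-60,0.43],[0,101,170,-60,0.43],[0,101,170,-60,0.43],[0,101,170,-60,0.43],[0,101,170,-60,0.43],[0,101,170,-60,0.43],[0,101,170,-35,0.43],[0,101,170,-20,0.43],[0,101,170,-10,0.43],[0,101,170,-6,0.43],[0,101,170,-5,0.43],[0,101,170,-5,0.43]]])

```text
time: 12.95
ee_pos: [637.7, 242.3, 52.8]
orientation: [0.825, 0.565, 0.0, 0.0]
wrist_force: [-0.8, -0.4, -1.0]
finger_gap: 32.4
gripper_force: 30.1
```

servo_tool(motion=[[[0,0,0,0.5,0],[0,0,0,1,0],[0,0,0,1,0]]])

```text
time: 13.25
ee_pos: [637.8, 242.3, 52.0]
orientation: [0.825, 0.565, 0.001, 0.0]
wrist_force: [0.0, 0.4, 1.8]
finger_gap: 32.3
gripper_force: 30.2
```

servo_tool(motion=[[[0.65,0,0,0,0],[0.65,0,0,0,0],[0.65,0,0,0,0],[0.65,0,0,0,0],[0.65,0,0,-20,0],[0.65,0,0,-60,0],[1,0,0,-110,0],[1,0,0,-150,0],[1,0,0,-150,0]]])

```text
time: 14.15
ee_pos: [640.5, 244.3, 208.9]
orientation: [0.825, 0.565, 0.006, 0.001]
wrist_force: [-0.1, 0.8, 0.5]
finger_gap: 85.3
gripper_force: 0.0
```

servo_tool(motion=[[[1,-411,-16,0,-0.3],[1,-411,-16,0,-0.3],[1,-411,-16,0,-0.3],[1,-411,-16,0,-0.3],[1,-411,-16,0,-0.3],[1,-411,-16,0,-0.3],[1,-411,-16,0,-0.3],[1,-411,-16,0,-0.3],[1,-411,-16,0,-0.3],[1,-411,-16,0,-0.3],[1,-411,-16,0,-0.3]]])

```text
time: 15.25
ee_pos: [474.3, -134.0, 201.2]
orientation: [0.731, 0.682, 0.0, -0.0]
wrist_force: [1.5, 0.6, 0.6]
finger_gap: 85.6
gripper_force: 0.0
```

```bash
python3 - <<'E'
from h import *
plan([(474,-134.5,48,-.07)])
s=snap('scene','s3');w=snap('wrist','w5')
a=cv2.resize(s['image'][170:290,160:280],None,fx=3.3,fy=3.3,interpolation=cv2.INTER_CUBIC);b=w['image'][20:416,160:560]
cv2.imwrite('pics/c3.png',cv2.cvtColor(np.hstack([a,b]),cv2.COLOR_RGB2BGR))
print(proj(w,(474,-134.5,94)),proj(w,(474,-134.5,40)))
E
```

```text
t 15.25 pos [ 474.3 -134.   201.2] psi -0.069 Rz [ 4.e-04  9.e-04 -1.e+00] gap 85.6 q7 -0.038888446188612896
(474, -134.5, 48, -0.07) -> -0.5 -0.3 153.2 0.001
[278.23237696 223.60215831] [278.27936615 203.06177589]
```

View pics/c3.png

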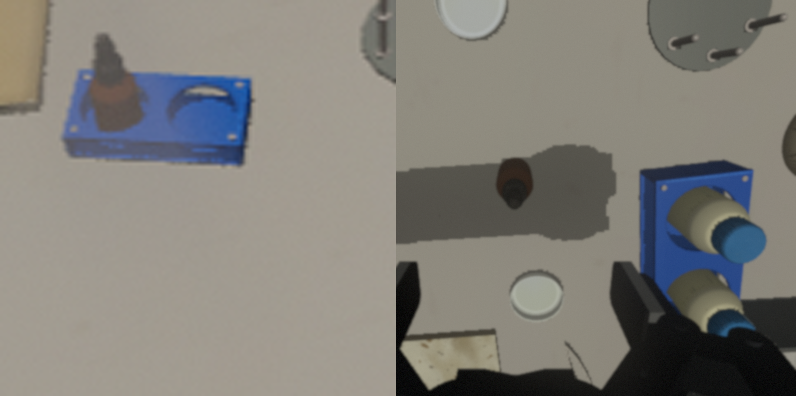

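Dropper 1 stands in its hole; dropper 2's bulb at wrist (278,220), predicted (278,224), so ~2 mm in tool x.

servo_tool(motion=[[[1,2,0,50,0],[1,2,0,100,0],[1,2,0,135,0],[1,2,0,149,0],[1,2,0,153,0],[1,2,0,153,0],[1,2,0,153,0],[0,2,0,153,0],[0,2,0,153,0],[0,2,0,153,0],[0,2,0,153,0],[0,2,0,153,0],[0,2,0,153,0],[0,2,0,153,0],[0,2,0,153,0],[0,2,0,153,0],[0,2,0,153,0],[0,2,0,153,0]]], force=30)

```text
time: 17.15
ee_pos: [474.2, -133.5, 48.9]
orientation: [0.731, 0.682, -0.0, 0.0]
wrist_force: [-1.0, -0.9, 5.1]
finger_gap: 32.2
gripper_force: 29.5
```

```bash
python3 - <<'E'
from h import *
plan([(616.5,184,150,-.37),(616.5,184,53,-.37)])
E
```

```text
t 17.15 pos [ 474.2 -133.5   48.9] psi -0.07 Rz [ 4.e-04 -6.e-04 -1.e+00] gap 32.2 q7 -0.2111678620934001
(616.5, 184, 150, -0.37) -> 326.7 119.7 -101.1 0.3
(616.5, 184, 53, -0.37) -> 326.7 119.7 -4.1 0.3
```

servo_tool(motion=[[[0,0,0,-20,0],[0,0,0,-60,0],[0,0,0,-90,0],[0,327,120,-90,0.3],[0,327,120,-90,0.3],[0,327,120,-90,0.3],[0,327,120,-90,0.3],[0,327,120,-90,0.3],[0,327,120,-90,0.3],[0,327,120,-90,0.3],[0,327,120,-90,0.3],[0,327,120,-90,0.3],[0,327,120,-90,0.3],[0,327,120,-50,0.3],[0,327,120,-25,0.3],[0,327,120,-12,0.3],[0,327,120,-7,0.3],[0,327,120,-5,0.3],[0,327,120,-5,0.3],[0,327,120,-5,0.3]]])

```text
time: 19.15
ee_pos: [617.4, 184.8, 54.6]
orientation: [0.825, 0.565, 0.001, 0.0]
wrist_force: [-0.7, -0.2, -0.1]
finger_gap: 32.2
gripper_force: 30.0
```

servo_tool(motion=[[[0,0,0,0.5,0],[0,0,0,1,0],[0,0,0,1,0]]])

```text
time: 19.45
ee_pos: [617.0, 184.7, 53.0]
orientation: [0.825, 0.565, 0.0, 0.0]
wrist_force: [-0.3, -0.1, 2.5]
finger_gap: 32.1
gripper_force: 30.3
```

servo_tool(motion=[[[0.65,0,0,0,0],[0.65,0,0,0,0],[0.65,0,0,0,0],[0.65,0,0,0,0],[0.65,0,0,-20,0],[0.65,0,0,-60,0],[1,0,0,-110,0],[1,0,0,-150,0],[1,0,0,-150,0]]])

```text
time: 20.35
ee_pos: [619.9, 186.4, 209.4]
orientation: [0.825, 0.565, 0.006, 0.002]
wrist_force: [0.4, 0.2, 0.0]
finger_gap: 85.3
gripper_force: 0.0
```

servo_tool(motion=[[[1,-216,-96,0,-0.37],[1,-216,-96,0,-0.37],[1,-216,-96,0,-0.37],[1,-216,-96,0,-0.37],[1,-216,-96,0,-0.37],[1,-216,-96,0,-0.37],[1,-216,-96,0,-0.37],[1,-216,-96,0,-0.37]]])

```text
time: 21.15
ee_pos: [449.8, 18.7, 202.4]
orientation: [0.707, 0.708, 0.001, 0.0]
wrist_force: [0.0, 0.7, 2.0]
finger_gap: 85.4
gripper_force: 0.0
```

```bash
python3 - <<'E'
from h import *
plan([(449.5,17.5,22,0)])
s=snap('scene','s4');w=snap('wrist','w6')
a=cv2.resize(s['image'][170:290,160:280],None,fx=3.3,fy=3.3,interpolation=cv2.INTER_CUBIC);b=w['image'][20:416,160:560]
cv2.imwrite('pics/c4.png',cv2.cvtColor(np.hstack([a,b]),cv2.COLOR_RGB2BGR))
print([proj(w,(449.5+30*np.cos(t),17.5+30*np.sin(t),14)).round().tolist() for t in np.arange(4)*np.pi/2])
print([proj(w,(649+52*np.cos(t),2+52*np.sin(t),6)).round().tolist() for t in np.arange(4)*np.pi/2])
E
```

```text
t 21.15 pos [449.8  18.7 202.4] psi 0.001 Rz [ 9.e-04  8.e-04 -1.e+00] gap 85.4 q7 -0.2774265201292298
(449.5, 17.5, 22, 0) -> -1.2 -0.3 180.4 0.001
[[309.0, 196.0], [279.0, 165.0], [247.0, 195.0], [278.0, 225.0]]
[[529.0, 209.0], [487.0, 157.0], [425.0, 209.0], [467.0, 256.0]]
```

View pics/c4.png

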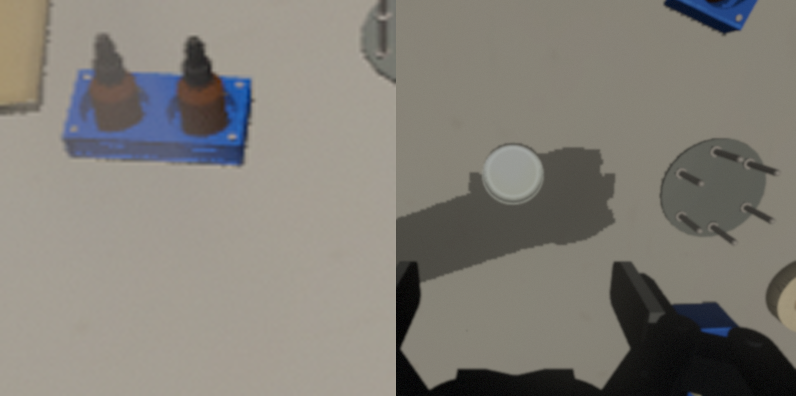

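Both droppers are racked. Dish at wrist (277,194) matches prediction; plate spans cols 424–530, rows 158–257, matching (649,2). Post bases at crop (715,151),(681,173),(681,216),(714,228),(746,207),(749,163).

```bash
python3 - <<'E'
from h import *
w=load('w6');P=[]
for x,y in [(715,151),(681,173),(681,216),(714,228),(746,207),(749,163)]:
    P.append(onz(w,x-236,y+20,6)[:2])
P=np.array(P);c=P.mean(0);print(c);d=P-(649,2);print(np.degrees(np.arctan2(d[:,1],d[:,0])).round(),np.hypot(*d.T).round())
E
```

```text
[6.50737398e+02 5.74610644e-02]
[  98.  155. -133.  -78.  -27.   41.] [39. 38. 40. 44. 43. 40.]
```

servo_tool(motion=[[[1,-1,0,50,0],[1,-1,0,100,0],[0.85,-1,0,145,0],[0.85,-1,0,165,0],[0.85,-1,0,175,0],[0.85,-1,0,179,0],[0.85,-1,0,180,0],[0.85,-1,0,180,0],[0.85,-1,0,180,0]]])

```text
time: 22.15
ee_pos: [449.9, 16.9, 23.4]
orientation: [0.707, 0.707, 0.001, 0.001]
wrist_force: [0.6, 0.4, 0.3]
finger_gap: 72.6
gripper_force: 0.0
```

servo_tool(motion=[[[0.85,0,0.5,2,0],[0.85,0,0.5,3,0],[0.85,0,0.5,4,0],[0.85,0,0.5,4,0]]])

```text
time: 22.55
ee_pos: [449.4, 16.8, 18.3]
orientation: [0.707, 0.707, -0.0, 0.0]
wrist_force: [0.2, 0.6, -0.0]
finger_gap: 72.7
gripper_force: 0.0
```

servo_tool(motion=[[[0,0,0,0,0],[0,0,0,0,0],[0,0,0,0,0],[0,0,0,0,0],[0,0,0,0,0],[0,0,0,0,0],[0,0,0,0,0],[0,0,0,0,0]]], force=25)

```text
time: 23.35
ee_pos: [449.4, 16.8, 18.6]
orientation: [0.707, 0.707, -0.0, 0.0]
wrist_force: [-0.8, -0.3, 5.5]
finger_gap: 53.9
gripper_force: 25.6
```

```bash
python3 - <<'E'
from h import *
plan([(649.5,1.5,100,.16),(649.5,1.5,25,.16)])
E
```

```text
t 23.35 pos [449.4  16.8  18.6] psi 0.0 Rz [ 0.e+00 -4.e-04 -1.e+00] gap 53.9 q7 -0.5545141938527193
(649.5, 1.5, 100, 0.16) -> -15.3 200.1 -81.4 -0.16
(649.5, 1.5, 25, 0.16) -> -15.3 200.1 -6.4 -0.16
```

servo_tool(motion=[[[0,0,0,-15,0],[0,0,0,-50,0],[0,0,0,-80,0],[0,-15,200,-80,-0.16],[0,-15,200,-80,-0.16],[0,-15,200,-80,-0.16],[0,-15,200,-80,-0.16],[0,-15,200,-80,-0.16],[0,-15,200,-80,-0.16],[0,-15,200,-80,-0.16],[0,-15,200,-80,-0.16],[0,-15,200,-80,-0.16]]])

```text
time: 24.55
ee_pos: [648.5, 1.9, 98.6]
orientation: [0.648, 0.762, -0.0, 0.0]
wrist_force: [0.3, -0.4, 0.5]
finger_gap: 53.6
gripper_force: 26.8
```

```bash
python3 - <<'E'
from h import *
plan([(649.5,1.5,24.6,.16)])
s=snap('scene','s5');w=snap('wrist','w7')
a=cv2.resize(s['image'][100:220,230:350],None,fx=3.3,fy=3.3,interpolation=cv2.INTER_CUBIC);b=w['image'][20:416,80:480]
cv2.imwrite('pics/c5.png',cv2.cvtColor(np.hstack([a,b]),cv2.COLOR_RGB2BGR))
E
```

```text
t 24.55 pos [648.5   1.9  98.6] psi 0.161 Rz [-3.e-04 -5.e-04 -1.e+00] gap 53.6 q7 -0.22336628049114227
(649.5, 1.5, 24.6, 0.16) -> -0.5 0.9 74.0 0.001
```

View pics/c5.png

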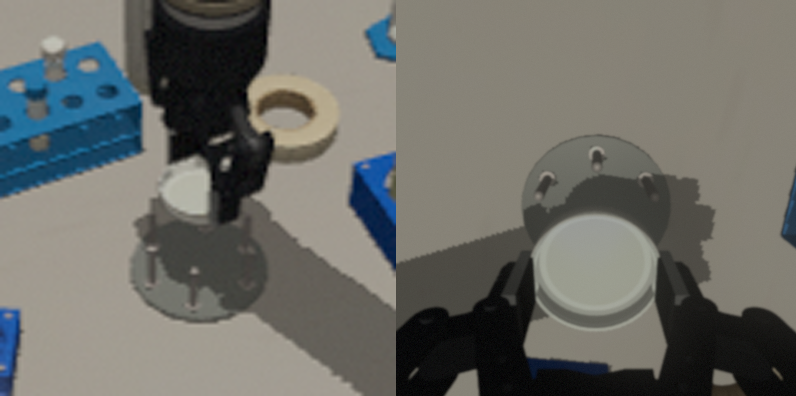

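Dish held level, centred (col 597) over the plate with posts symmetric at cols 547/597/646. Lowering.

servo_tool(motion=[[[0,0,1,35,0],[0,0,1,60,0],[0,0,1,69,0],[0,0,1,72,0],[0,0,1,73,0],[0,0,1,73.5,0],[0,0,1,73.5,0]]])

```text
time: 25.35
ee_pos: [651.3, 2.1, 26.0]
orientation: [0.648, 0.761, 0.001, 0.001]
wrist_force: [-0.4, 0.7, 0.1]
finger_gap: 54.0
gripper_force: 26.8
```

servo_tool(motion=[[[0,0,0,0.5,0],[0,0,0,1,0],[0,0,0,1,0]]])

```text
time: 25.65
ee_pos: [650.9, 2.0, 24.7]
orientation: [0.648, 0.761, 0.0, 0.001]
wrist_force: [-1.6, -1.1, 4.5]
finger_gap: 53.7
gripper_force: 27.2
```

servo_tool(motion=[[[0.82,0,0,0,0],[0.82,0,0,0,0],[0.82,0,0,0,0],[0.82,0,0,0,0],[0.82,0,0,-10,0],[0.82,0,0,-40,0],[0.82,0,0,-90,0],[0.82,0,0,-140,0],[1,0,0,-175,0],[1,0,0,-175,0]]])

```text
time: 26.65
ee_pos: [653.8, 3.0, 206.3]
orientation: [0.648, 0.761, 0.004, 0.005]
wrist_force: [0.1, -0.1, -0.7]
finger_gap: 85.8
gripper_force: 0.0
```

servo_tool(motion=[[[1,-248,-203,0,0],[1,-248,-203,0,0],[1,-248,-203,0,0],[1,-248,-203,0,0],[1,-248,-203,0,0],[1,-248,-203,0,0],[1,-248,-203,0,0],[1,-248,-203,0,0],[1,-248,-203,0,0],[1,-248,-203,0,0]]])

```text
time: 27.65
ee_pos: [490.4, -273.3, 198.9]
orientation: [0.647, 0.762, 0.001, -0.0]
wrist_force: [0.1, -0.4, -0.2]
finger_gap: 84.9
gripper_force: 0.0
```

```bash
python3 - <<'E'
from h import *
plan([(489.5,-275.5,19,.16)])
s=snap('scene','s6');w=snap('wrist','w8')
a=cv2.resize(s['image'][130:230,230:330],None,fx=4,fy=4,interpolation=cv2.INTER_CUBIC);b=w['image'][20:420,160:560]
cv2.imwrite('pics/c6.png',cv2.cvtColor(np.hstack([a,b]),cv2.COLOR_RGB2BGR))
print([proj(w,(489.5+30*np.cos(t),-275.5+30*np.sin(t),14)).round().tolist() for t in np.arange(4)*np.pi/2+.16])
E
```

```text
t 27.65 pos [ 490.4 -273.3  198.9] psi 0.163 Rz [ 5.e-04  9.e-04 -1.e+00] gap 84.9 q7 0.38085234577825566
(489.5, -275.5, 19, 0.16) -> -2.0 -1.3 179.9 0.003
[[309.0, 197.0], [278.0, 166.0], [246.0, 197.0], [277.0, 226.0]]
```

View pics/c6.png

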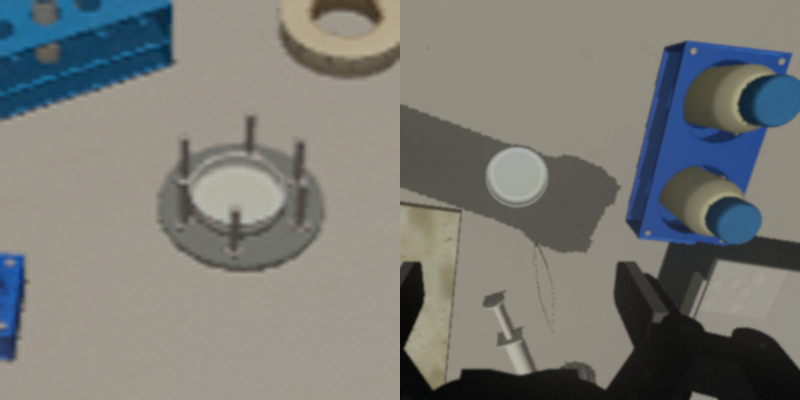

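Dish 1 lies flat in the stand; dish 2's ellipse (246–308, 166–227) matches prediction.

servo_tool(motion=[[[1,-2,-1,50,0],[1,-2,-1,100,0],[0.85,-2,-1,145,0],[0.85,-2,-1,165,0],[0.85,-2,-1,174,0],[0.85,-2,-1,178,0],[0.85,-2,-1,180,0],[0.85,-2,-1,180,0],[0.85,-2,-1,180,0]]])

```text
time: 28.65
ee_pos: [489.7, -277.7, 20.1]
orientation: [0.648, 0.761, 0.0, 0.001]
wrist_force: [0.8, -0.2, 0.2]
finger_gap: 72.2
gripper_force: 0.0
```

servo_tool(motion=[[[0,0,0,0.5,0],[0,0,0,0.5,0],[0,0,0,0.5,0],[0,0,0,0.5,0],[0,0,0,0.5,0],[0,0,0,0.5,0],[0,0,0,0.5,0],[0,0,0,0.5,0]]], force=25)

```text
time: 29.45
ee_pos: [489.3, -277.7, 19.4]
orientation: [0.648, 0.761, -0.0, 0.001]
wrist_force: [-0.5, 0.7, 4.8]
finger_gap: 54.0
gripper_force: 25.7
```

```bash
python3 - <<'E'
from h import *
plan([(650.9,2,100,.16),(650.9,2,37,.16)])
E
```

```text
t 29.45 pos [ 489.3 -277.7   19.4] psi 0.16 Rz [ 0.001  -0.0011 -1.    ] gap 54.0 q7 0.23171525046900865
(650.9, 2, 100, 0.16) -> 250.4 204.0 -80.6 -0.0
(650.9, 2, 37, 0.16) -> 250.4 204.0 -17.6 -0.0
```

servo_tool(motion=[[[0,0,0,-15,0],[0,0,0,-60,0],[0,0,0,-110,0],[0,0,0,-150,0],[0,249,204,-150,0],[0,249,204,-150,0],[0,249,204,-150,0],[0,249,204,-150,0],[0,249,204,-150,0],[0,249,204,-150,0],[0,249,204,-150,0],[0,249,204,-150,0],[0,249,204,-150,0],[0,249,204,-110,0],[0,249,204,-80,0],[0,249,204,-80,0],[0,249,204,-80,0],[0,249,204,-80,0]]])

```text
time: 31.25
ee_pos: [651.9, 0.3, 100.6]
orientation: [0.649, 0.761, 0.001, 0.001]
wrist_force: [-0.4, -0.3, 0.7]
finger_gap: 53.7
gripper_force: 26.7
```

```bash
python3 - <<'E'
from h import *
plan([(650.9,0.7,37.4,.16)])
E
```

```text
t 31.25 pos [6.519e+02 3.000e-01 1.006e+02] psi 0.159 Rz [ 3.5e-03 -1.0e-04 -1.0e+00] gap 53.7 q7 -0.22324373604140318
(650.9, 0.7, 37.4, 0.16) -> 0.5 -0.9 63.2 -0.001
```

servo_tool(motion=[[[0,0,0,30,0],[0,0,0,50,0],[0,0,0,57,0],[0,0,0,60,0],[0,0,0,61,0],[0,0,0,61,0],[0,0,0,61,0]]])

```text
time: 31.95
ee_pos: [651.4, 1.1, 38.4]
orientation: [0.648, 0.761, 0.001, 0.001]
wrist_force: [-0.3, 0.1, -0.9]
finger_gap: 54.1
gripper_force: 26.7
```

servo_tool(motion=[[[0,0,0,0.5,0],[0,0,0,1,0],[0,0,0,1,0]]])

```text
time: 32.25
ee_pos: [651.0, 1.0, 37.1]
orientation: [0.648, 0.761, 0.0, 0.0]
wrist_force: [-1.7, 0.5, 4.6]
finger_gap: 53.8
gripper_force: 27.1
```

servo_tool(motion=[[[0.82,0,0,0,0],[0.82,0,0,0,0],[0.82,0,0,0,0],[0.82,0,0,0,0],[0.82,0,0,-10,0],[0.82,0,0,-40,0],[0.82,0,0,-90,0],[0.82,0,0,-140,0],[1,0,0,-190,0],[1,0,-120,-230,0],[1,0,-120,-230,0],[1,0,-120,-230,0],[1,0,-120,-230,0],[1,0,-120,-230,0]]])

```text
time: 33.65
ee_pos: [532.4, -18.2, 267.4]
orientation: [0.648, 0.761, 0.0, 0.001]
wrist_force: [-0.0, -1.3, -1.3]
finger_gap: 85.3
gripper_force: 0.0
```

```bash
python3 - <<'E'
from h import *
s=snap('scene','s7')
a=cv2.resize(s['image'][110:300,110:440],None,fx=2.4,fy=2.4,interpolation=cv2.INTER_CUBIC)
cv2.imwrite('pics/c7.png',cv2.cvtColor(a,cv2.COLOR_RGB2BGR))
E
```

```text
(no output)
```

View pics/c7.png

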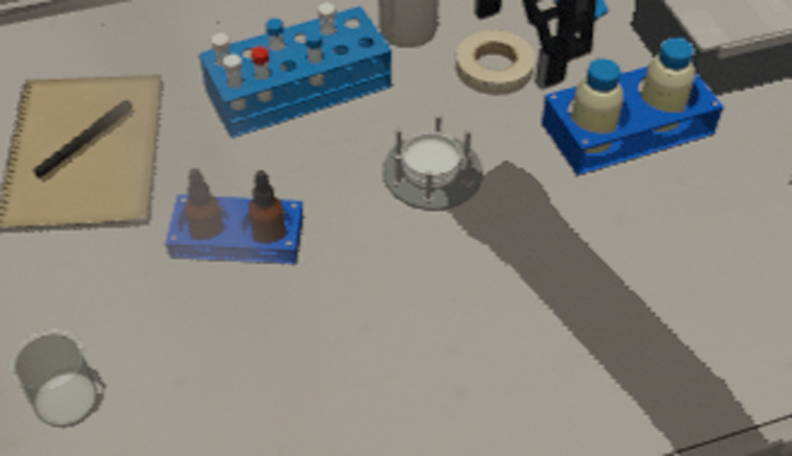

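Both bottles and both droppers stand upright in their racks, the dishes are stacked flat in the stand at (431,160), and the beaker at (57,380) has not been touched.

```bash
python3 -c "
from h import *
print(hand_in())"
```

```text
the job is handed in; nothing more can be done
None
```

The bench is cleared and the job handed in at about 34 s: sample bottle and both droppers racked upright, the two dishes stacked flat in the stand, racked bottle and beaker left where they were.

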